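Lock a milled block in the fixture and set its knurled cap a quarter turn off the seat

TASK

Seat the loose milled block upright in the pocket of the fixture, let go of it, and then swing the locking lever fully shut over it. Then screw the knurled cap on the lever's pivot down (clockwise from above) until it bottoms out, back it off a quarter turn so that nothing is strained, and finish while still gripping the cap there. Leave the V block, the small gauge block and the flat ring nearby alone.

Things in the scene. Friction and masses are not known exactly. Their poses are not given: they have to be found in the camera images.
- milled_block: Loose milled aluminium block, a plain upright cuboid 50 x 16 x 40 mm with two small bores in its top; 0.06 to 0.12 kg. Origin: centre of its underside; x along its 50 mm length, y across its 16 mm thickness, z up. It starts standing upright on the plate.
- fixture: Fixture fixed to the plate. Aluminium base 12 mm thick, x -44 to 44, y -60 to 105 mm; z up, origin on the plate surface. On it: a steel socket block 44 (x) by 78 (y) mm, top 24 mm above the plate, with the pocket, centred at y = -15 mm; and a round pivot post at x = 0, y = 70 mm, carrying the locking lever and, above it on the same axis, the knurled cap.
- pocket_floor (a point): Centre of the pocket's floor, 12 mm above the plate; axes as the fixture's. The pocket is 20 mm wide (x), 54 mm long (y) and 12 mm deep, with 2 mm chamfers at its mouth 24 mm above the plate. The block goes in with its 50 mm length along the fixture's y, either way round; its top is then 52 mm above the plate.
- lever (a joint): Locking lever's angle (rad) about the vertical pivot, fixture point (0, 70 mm). 0 = fully shut, at its stop: the arm points along the fixture's -y, over the block. Grows anticlockwise from above as it opens towards the fixture's +x; limit 1.9. Starts 1.2 to 1.6; stays where left (friction 0.12 N m). Arm 18 mm wide, 57 to 65 mm above the plate; hub 34 mm across, 55 to 67 mm.
- lever_pin (a point): Point on the lever's upright round handle pin, 125 mm from the pivot axis, 20 mm above the arm's top face and 85 mm above the plate. The pin is 12 mm thick (14 mm at its head, 17 mm at its foot) and rises from 65 to 102 mm above the plate; it is part of the lever.
- cap_turn (a joint): How far the cap is unscrewed from its bottom stop (rad): 0 = bottomed out on the lever's hub (hard stop); grows anticlockwise seen from above as it unscrews and rises (right-hand thread, 3 mm a turn); a quarter turn is 1.57; limit 5.5. Starts 2.4 to 3.4. Thread friction about 0.04 N m; it stays where left. Turning the lever does not turn it.
- cap: Knurled steel cap nut, 38 mm across, 30 mm high, on the pivot axis above the lever's hub. Origin: centre of its underside, 67 mm above the plate when bottomed out; z up. A dark line scribed on its top runs from centre to rim along the cap's own x axis (the fixture's x when bottomed out) and shows how far it is turned.
- cap_top (a point): Centre of the cap's top face, 97 mm above the plate when bottomed out and 0.48 mm higher for each radian unscrewed.
- v_block_1: Bystander: loose steel V block, 45 x 44 x 35 mm; origin at the centre of its underside.
- gauge_block_1: Bystander: loose steel gauge block, 35 x 9 x 20 mm, smaller than the milled block; origin at the centre of its underside.
- clamped_part: Bystander: loose flat steel ring, 32 mm across, 8 mm high; origin at the centre of its underside.
Not all that is in view belongs to the job. What is shaped like the milled_block but turquoise or yellow is not meant.

How it is judged:
On the way, in this order (a step that is already met when the one before it is completed fails the run):
1. the block stands fully home in the pocket and is let go (z of milled_block in the frame of pocket_floor below 0.003 m and horizontal distance between milled_block and pocket_floor below 0.006 m and angle between the x axis of milled_block and the y axis of fixture, either way round below 0.2 rad and angle between milled_block's own z axis and vertical below 0.1 rad and contact force between the fingers and milled_block below 0.2 N), for 0.2 s.
2. the lever is swung fully shut (value of joint lever below 0.06 rad), for 0.2 s.
3. the cap is screwed down until it bottoms out (value of joint cap_turn below 0.06 rad), for 0.1 s.
At the end, for the whole second after the job is handed in: The fingers still grip the cap (more than 3 N) and it rests a quarter turn (1.57 rad, within 0.35) above its bottom stop; the lever is shut (within 0.08 rad of its stop); the block stands upright on the pocket floor (within 3 mm in height, 6 mm of the centre, 0.2 rad of the pocket's direction) (value of joint cap_turn between 1.22 and 1.92 rad and velocity of joint cap_turn between -0.05 and 0.05 rad/s and contact force between the fingers and cap above 3 N and value of joint lever below 0.08 rad and z of milled_block in the frame of pocket_floor below 0.003 m and horizontal distance between milled_block and pocket_floor below 0.006 m and angle between the x axis of milled_block and the y axis of fixture, either way round below 0.2 rad and angle between milled_block's own z axis and vertical below 0.1 rad); the arm keeps its last pose, push and grip.
It fails at once if the V block is moved more than 25 mm (distance of v_block_1 from where it was at the start of the episode above 0.025 m).
It fails at once if the gauge block is moved more than 25 mm (distance of gauge_block_1 from where it was at the start of the episode above 0.025 m).
It fails at once if the flat ring is moved more than 25 mm (distance of clamped_part from where it was at the start of the episode above 0.025 m).
It also fails if it takes over 72 s, if anything falls off the work surface, if the arm or the gripper's body presses on something with over 40 N, if the wrist force passes 120 N, or if a joint passes its speed limit or range.

ROBOT

A 6-joint arm with a two-finger parallel gripper is mounted at the origin on a cart in front of the work surface, level with it; the furniture and walls round the work are solid. World frame = base frame: x ahead of the robot, y to its left, z up, the work surface at z = 0. Lengths are in m, angles in rad, forces in N, time in s.
With the tool pointing down it reaches from about 0.225 to 0.875 m from the base axis. Payload 3.4 kg.
Tool frame: the origin (TCP) lies on the mounting face of the last link; the fingertips stand 173 mm ahead of it and the grasp point (between the pads) lies 155 mm ahead of it; y points along the fingers, x is the direction in which the jaws open and shut, and the axes are right-handed (so a half turn about y gives the same grasp; the last joint's range is limited). The gripper opens to 85 mm and grips with 20 to 120 N. Pads are 22 mm wide; open, the fingers measure 114 mm over their backs; the gripper's body (76 mm by 85 mm) begins 54 mm behind the grasp point. The pads swing forward as they close: fully open they stand 13 mm farther back than shut.
Start: joints at [1.072, 0.276, 1.505, -0, 1.361, -0.121], TCP at [0.212, 0.534, 0.405] pointing down, gripper open.
Joint ranges: [-2.89, 2.89], [-0.75, 2.08], [0.22, 2.7], [-1.18, 4.32], [0.11, 2.71], [-2.7, 2.7]. Speed limits (rad/s): [2.57, 2.57, 3.14, 3.14, 3.14, 3.14].

INTERFACE

Orientations are given as a unit quaternion [w, x, y, z].
In Python, from rig import manip, vision, ticket gives the robot as it stands.
- The arm moves only by the tool arm_command, never from a script. Its argument "increments" is one flat list of numbers, 7 for each row, row after row: the turn, a rotation vector about the tool's x, y, z in rad, then the shift along the tool's x, y, z in cm, then the closure, from 0 (fully open) to 1 (shut). In form: [wx, wy, wz, tx, ty, tz, hand, wx, wy, wz, tx, ty, tz, hand, ...]. A call has 1 to 8 rows; each row shifts and turns the commanded pose from where the row before left it, along the tool's axes as they then stand; what a row does not reach is not made up. A row lasts 1/8 s, in which the tool goes at most 62.5 mm and 10.7 degrees, less where a joint would pass 70% of its speed; a pose out of reach is approached as far as the arm can. A call is refused whole if a number of a shift passes 6.25 or a number of a turn 0.188, either way. A call with a gripper value outside its range is refused whole. The fingers move at their own pace and stop on an object; "grip_force" is the grip in N (left out, the last holds). Time passes only in rows, so rows that do not move let the fingers close. It gives the time, the measured TCP pose, the force and the opening at its end, in the units of the state.
- manip.get_state(): the state, without advancing time (a new reading comes with each control period).
- vision.get_image(name): name is "scene" or "top" or "wrist"; returns the picture (420x560x3 uint8, red, green, blue); there is no depth.
- vision.camera_params(name): a dict with "vfov" (degrees; the focal length in pixels is half the picture's height over the tangent of half this angle, whatever the lens; pixels are square), "cx", "cy" (the principal point, pixels), "distortion" ([k1, k2, p1, p2, k3] as OpenCV has them; the pictures are not rectified), "R" (3x3) and "t" (3): a world point X has camera coordinates R X + t. Camera axes: x right, y down, z forward; pixel columns grow to the right and rows downward; lengths in m; the calibration is good to about 2 mm. A picture is of the moment at which its call begins: read the wrist's pose just before it. camera_params takes no time and is no camera call; for the wrist camera it gives the pose at the moment of the call.
- ticket.sign_off(): hands the job in, once; it reports no verdict.
The state is a dict: "clock": time; "qpos": joint angles; "qd": joint speeds; "effort": joint torques, N m; "position": TCP position; "ee_rot": TCP orientation; "contact_force": force on the tool from outside, world axes, zero at the start; "moment": the same for the moment, N m; "width": finger opening in m.
Only numpy, scipy, OpenCV 4.12 (cv2) and the standard library are available. Lean on these libraries where they do the work, as an engineer would, in place of code of your own. Each camera call takes 0.05 s, during which the arm holds its last target.

## Working session

There is one attempt and no reset: what is moved stays moved. The work goes in short steps, Python scripts to look and compute and a tool call to move; the robot and the scene stay as the last step left them, time stands still between calls to the robot, and variables do not carry over. Pictures are saved under pics/ and viewed, and the job is handed in when it is done.

Besides the shell and the picture viewer there is one more tool, called as name(argument=value, ...), one argument or row to a line, values as JSON. arm_command: Moves the arm, as the interface text tells. Its arguments: {"type":"object","properties":{"increments":{"type":"array"},"grip_force":{"type":"number"}},"required":["increments"]}

```bash
ls; mkdir -p pics
python3 - <<'E'
from rig import manip, vision, ticket
import cv2
print(manip.get_state())
for n in ("scene","top","wrist"):
    p=vision.camera_params(n); print(n,p)
    cv2.imwrite(f"pics/a_{n}.png",vision.get_image(n)[:,:,::-1])
E
```

```text
pics
{'clock': 0.0, 'qpos': array([ 1.07197295e+00,  2.76609213e-01,  1.50616331e+00, -2.59505917e-05,
        1.36069972e+00, -1.21008238e-01]), 'qd': array([3.94805253e-04, 3.33247987e-04, 9.75859016e-04, 6.18200330e-06,
       1.64450467e-04, 5.28924685e-05]), 'effort': array([ 1.12736740e-03, -4.16764069e+01, -2.45800728e+01,  1.22748920e-04,
        1.06725219e-02,  1.76278864e-06]), 'position': array([0.21202017, 0.534247  , 0.40381928]), 'ee_rot': array([-0.58468447,  0.58530883,  0.39662668, -0.3978001 ]), 'contact_force': array([-0.26721981,  0.75254289,  0.22873466]), 'moment': array([-0.01585348,  0.00987732, -0.02735468]), 'width': 0.08532365006216247}
scene {'vfov': 42.63766685519188, 'cx': 270.6975175862753, 'cy': 213.90659568215153, 'distortion': array([0.06015931, 0.        , 0.        , 0.        , 0.        ]), 'R': array([[ 0.82790605, -0.56077059,  0.01038847],
       [-0.39672131, -0.59860022, -0.69590947],
       [ 0.3964641 ,  0.57202633, -0.71805438]]), 't': array([-0.42099776,  0.31137426,  0.77604262])}
top {'vfov': 43.93134403326707, 'cx': 277.65746232706095, 'cy': 218.3099384814852, 'distortion': array([-0.07694086,  0.        ,  0.        ,  0.        ,  0.        ]), 'R': array([[-0.01865731, -0.9997727 , -0.01031729],
       [-0.99836731,  0.01918629, -0.05380143],
       [ 0.05398715,  0.00929666, -0.99849835]]), 't': array([0.05892711, 0.51639772, 1.16035036])}
wrist {'vfov': 71.08123545297491, 'cx': 278.54112112268746, 'cy': 205.7833813700975, 'distortion': array([-0.04080053,  0.        ,  0.        ,  0.        ,  0.        ]), 'R': array([[ 0.3693676 ,  0.92928089, -0.00214731],
       [ 0.8815269 , -0.3496534 ,  0.31725829],
       [ 0.29407125, -0.11907784, -0.94833674]]), 't': array([-0.57356972, -0.0418623 ,  0.38084019])}
```

View pics/a_scene.png

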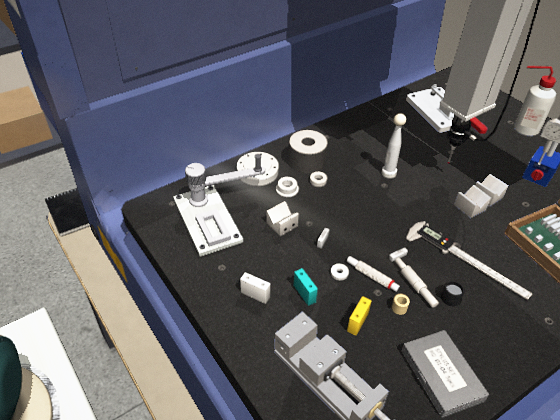

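View pics/a_top.png

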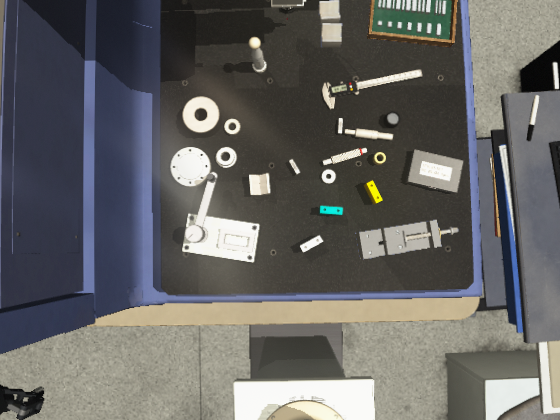

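View pics/a_wrist.png

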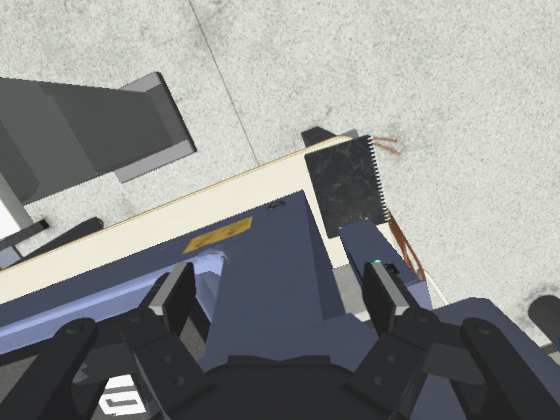

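Run:
```python
from rig import manip
from scipy.spatial.transform import Rotation as R
import numpy as np
q=manip.get_state()['ee_rot'];print(R.from_quat(np.r_[q[1:],q[0]]).as_matrix().round(3))
```

```text
[[ 0.369 -0.001 -0.929]
 [ 0.929 -0.001  0.369]
 [-0.001 -1.     0.   ]]
```

```bash
cat > h.py <<'E'
import numpy as np, cv2
from scipy.spatial.transform import Rotation as Rot
from rig import manip, vision
def K(p,h=420):
    f=h/2/np.tan(np.radians(p['vfov']/2)); return np.array([[f,0,p['cx']],[0,f,p['cy']],[0,0,1]])
def ray(p,uv):
    n=cv2.undistortPoints(np.array([[uv]],float),K(p),p['distortion'])[0,0]
    R=np.array(p['R']);return -R.T@p['t'], R.T@np.array([n[0],n[1],1])
def onz(p,uv,z):
    o,d=ray(p,uv); return o+d*(z-o[2])/d[2]
def proj(p,X):
    R=np.array(p['R']);return cv2.projectPoints(np.array([X],float),cv2.Rodrigues(R)[0],np.array(p['t']),K(p),p['distortion'])[0][0,0]
def tri(a):
    A=np.zeros((3,3));b=np.zeros(3)
    for p,uv in a:
        o,d=ray(p,uv);d/=np.linalg.norm(d);M=np.eye(3)-np.outer(d,d);A+=M;b+=M@o
    return np.linalg.solve(A,b)
def state():
    s=manip.get_state();q=s['ee_rot'];R=Rot.from_quat(np.r_[q[1:],q[0]]).as_matrix()
    return s,R
E
python3 - <<'E'
from h import *
for n in("scene","top"):
    p=vision.camera_params(n);print(n,(-np.array(p['R']).T@p['t']).round(3))
p=vision.camera_params("top")
for nm,uv in dict(block=(312,243),turq=(331,210),yel=(373,192),v=(259,184),gauge=(294,166),ring=(328,176),post=(195,232),fx=(220,240),tableL=(162,180),walltop=(90,150),tr=(475,290),pin=(212,178)).items(): print(nm,onz(p,uv,0.03).round(3))
im=cv2.imread("pics/a_top.png")
cv2.imwrite("pics/b1.png",cv2.resize(im[150:275,160:345],None,fx=4.3,fy=4.3,interpolation=cv2.INTER_CUBIC))
im=cv2.imread("pics/a_scene.png")
cv2.imwrite("pics/b2.png",cv2.resize(im[140:310,160:360],None,fx=3.5,fy=3.5,interpolation=cv2.INTER_CUBIC))
E
```

```text
scene [ 0.164 -0.494  0.778]
top [0.454 0.038 1.187]
block [ 0.46  -0.026  0.03 ]
turq [ 0.533 -0.07   0.03 ]
yel [ 0.571 -0.165  0.03 ]
v [0.594 0.089 0.03 ]
gauge [0.633 0.01  0.03 ]
ring [ 0.609 -0.065  0.03 ]
post [0.49  0.234 0.03 ]
fx [0.471 0.178 0.03 ]
tableL [0.608 0.307 0.03 ]
walltop [0.68  0.473 0.03 ]
tr [ 0.348 -0.388  0.03 ]
pin [0.61  0.194 0.03 ]
```

View pics/b1.png

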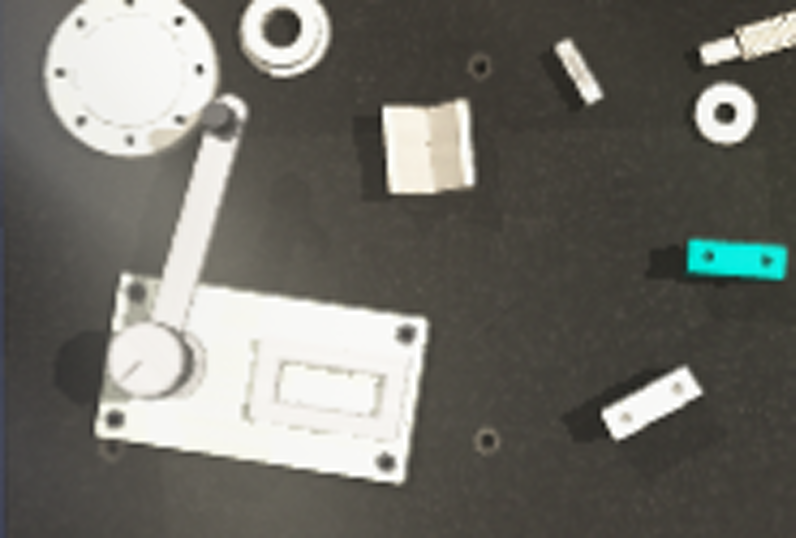

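View pics/b2.png

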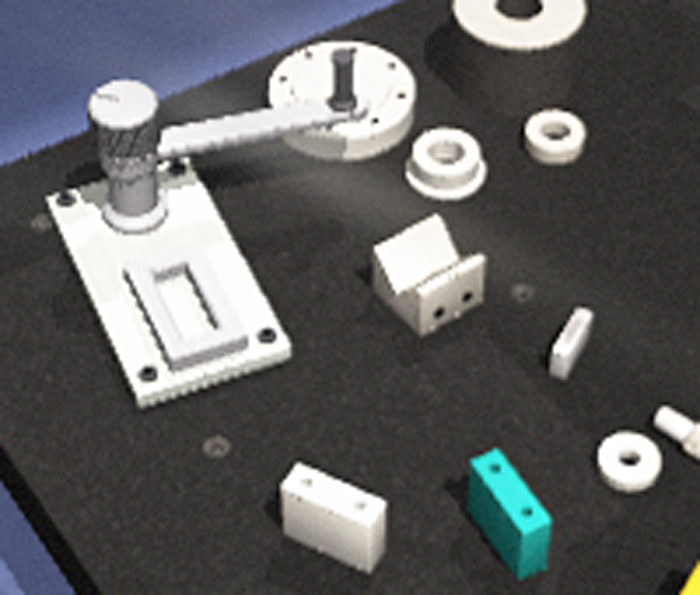

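Run:
```python
from h import *
p=vision.camera_params("top"); im=cv2.imread("pics/a_top.png")
g=cv2.cvtColor(im,cv2.COLOR_BGR2GRAY)
def c(x,y): return (160+(x+.5)/4.3-.5,150+(y+.5)/4.3-.5)
# block
m=(g>140).astype(np.uint8)
n,l,st,ce=cv2.connectedComponentsWithStats(m)
for uv in [(312,243),(331,210),(259,184),(294,166),(328,176)]:
    i=l[uv[1],uv[0]]; 
    if i==0: continue
    cs,_=cv2.findContours((l==i).astype(np.uint8),0,2); r=cv2.minAreaRect(cs[0]); z={312:.04,259:.035,294:.02,328:.008}[uv[0]]
    B=np.array([onz(p,b,z) for b in cv2.boxPoints(r)]); d=B[1]-B[0],B[2]-B[1]
    print(uv,onz(p,r[0],z).round(4),[(np.linalg.norm(e).round(4),np.degrees(np.arctan2(e[1],e[0])).round(1)) for e in d])
C=np.array([onz(p,c(*q),.012)[:2] for q in [(122,273),(428,318),(405,484),(95,438)]])
print(C.round(4),[np.linalg.norm(C[i]-C[(i+1)%4]).round(4) for i in range(4)])
print('base centre',C.mean(0))
a=C[0]-C[1]+C[3]-C[2];b=C[0]-C[3]+C[1]-C[2]
print('ydir',np.degrees(np.arctan2(a[1],a[0]))-90,'xdir',np.degrees(np.arctan2(b[1],b[0])))
yaw=np.radians((np.degrees(np.arctan2(a[1],a[0]))-90))
O=C.mean(0)-22.5e-3*np.array([-np.sin(yaw),np.cos(yaw)]);print('origin',O,'post est',O+.07*np.array([-np.sin(yaw),np.cos(yaw)]),'pocket',O-.015*np.array([-np.sin(yaw),np.cos(yaw)]))
print('post',onz(p,c(148,360),.098),'pocket',onz(p,c(330,388),.024),'pin',onz(p,c(220,118),.102))
print('wallfront',onz(p,(95,312),.4),onz(p,(40,330),.4))
```

```text
(312, 243) [ 0.4593 -0.0232  0.04  ] [(np.float64(0.0505), np.float64(-62.1)), (np.float64(0.0173), np.float64(-152.2))]Traceback (most recent call last):
  File "<stdin>", line 11, in <module>
KeyError: 331
```

Run:
```python
from h import *
p=vision.camera_params("top"); im=cv2.imread("pics/a_top.png")
g=cv2.cvtColor(im,cv2.COLOR_BGR2GRAY)
def c(x,y): return (160+(x+.5)/4.3-.5,150+(y+.5)/4.3-.5)
m=(g>140).astype(np.uint8)
n,l,st,ce=cv2.connectedComponentsWithStats(m)
for uv in [(312,243),(259,184),(294,166),(325,176)]:
    i=l[uv[1],uv[0]]
    if i==0: continue
    cs,_=cv2.findContours((l==i).astype(np.uint8),0,2); r=cv2.minAreaRect(cs[0]); z={312:.04,259:.035,294:.02,325:.008}[uv[0]]
    B=np.array([onz(p,b,z) for b in cv2.boxPoints(r)]); d=B[1]-B[0],B[2]-B[1]
    print(uv,onz(p,r[0],z).round(4),[(np.linalg.norm(e).round(4),np.degrees(np.arctan2(e[1],e[0])).round(1)) for e in d])
C=np.array([onz(p,c(*q),.012)[:2] for q in [(122,273),(428,318),(405,484),(95,438)]])
print(C.round(4),[np.linalg.norm(C[i]-C[(i+1)%4]).round(4) for i in range(4)])
a=C[0]-C[1]+C[3]-C[2];b=C[0]-C[3]+C[1]-C[2]
print('ydir',np.degrees(np.arctan2(a[1],a[0]))-90,'xdir',np.degrees(np.arctan2(b[1],b[0])))
yaw=np.radians((np.degrees(np.arctan2(a[1],a[0]))-90))
O=C.mean(0)-22.5e-3*np.array([-np.sin(yaw),np.cos(yaw)]);print('origin',O,'post est',O+.07*np.array([-np.sin(yaw),np.cos(yaw)]),'pocket',O-.015*np.array([-np.sin(yaw),np.cos(yaw)]))
print('post',onz(p,c(148,360),.098),'pocket',onz(p,c(330,388),.024),'pin',onz(p,c(220,118),.102))
print('wallfront',onz(p,(95,312),.4),onz(p,(40,330),.4))
```

```text
(312, 243) [ 0.4593 -0.0232  0.04  ] [(np.float64(0.0505), np.float64(-62.1)), (np.float64(0.0173), np.float64(-152.2))]
(259, 184) [0.5938 0.0886 0.035 ] [(np.float64(0.0444), np.float64(-85.9)), (np.float64(0.0458), np.float64(-175.8))]
(294, 166) [0.6345 0.0099 0.02  ] [(np.float64(0.0096), np.float64(-61.2)), (np.float64(0.0347), np.float64(-151.7))]
(325, 176) [ 0.612  -0.0684  0.008 ] [(np.float64(0.0308), np.float64(-46.0)), (np.float64(0.0306), np.float64(-136.5))]
[[0.5333 0.2525]
 [0.5064 0.0912]
 [0.4196 0.1047]
 [0.4466 0.2677]] [np.float64(0.1635), np.float64(0.0879), np.float64(0.1652), np.float64(0.0881)]
ydir -9.412386147973592 xdir -9.395154910050058
origin [0.47279995 0.15683766] post est [0.4842477  0.22589524] pocket [0.47034686 0.14203961]
post [0.48467747 0.22446747 0.098     ] pocket [0.47045866 0.14224392 0.024     ] pin [0.60221704 0.18729097 0.102     ]
wallfront [0.35901498 0.32640407 0.4       ] [0.3319521 0.4134083 0.4      ]
```

arm_command(
  increments=[0,0,0,-4.95,0,-1.97,0,0,0,0,-4.95,0,-1.97,0,0,0,0,-4.95,0,-1.97,0,0,0,0,-4.95,0,-1.97,0,0,0,0,-4.95,0,-1.97,0,0,0,0,-4.95,0,-1.97,0,0,0,0,0,0,0,0],
)

```text
clock: 1.02
position: [0.2117, 0.2121, 0.4045]
ee_rot: [-0.586, 0.586, 0.395, -0.396]
contact_force: [0.0, 0.5, 0.6]
width: 0.0854
```

arm_command(
  increments=[0,0.175,0,0,0,0,0,0,0.175,0,0,0,0,0,0,0.175,0,0,0,0,0,0,0.175,0,0,0,0,0],
)

```text
clock: 1.52
position: [0.2126, 0.2158, 0.4047]
ee_rot: [0.686, -0.686, -0.171, 0.171]
contact_force: [0.4, 0.5, -0.9]
width: 0.0859
```

arm_command(
  increments=[0,0,0,1.8,1.2,-5.4,0,0,0,0,1.8,1.2,-5.4,0,0,0,0,1.8,1.2,-5.4,0,0,0,0,1.8,1.2,-5.4,0,0,0,0,1.8,1.2,-5.4,0,0,0,0,1.8,1.2,-5.4,0,0,0,0,0,0,0,0],
)

```text
clock: 2.4
position: [0.4646, -0.0211, 0.3313]
ee_rot: [-0.686, 0.686, 0.172, -0.172]
contact_force: [-0.5, -0.2, -0.2]
width: 0.0851
```

Run:
```python
from h import *
s,R=state();print(s['position'],np.degrees(np.arctan2(R[1,0],R[0,0])))
p=vision.camera_params("wrist");im=vision.get_image("wrist")[:,:,::-1]
cv2.imwrite("pics/c1.png",im)
print(proj(p,[.4593,-.0232,.04]))
```

```text
[ 0.46456162 -0.02113767  0.3312711 ] 28.08864982682838
[272.27718115 198.4013788 ]
```

View pics/c1.png

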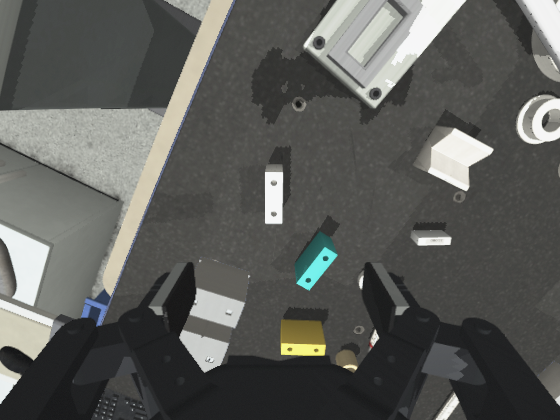

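Run:
```python
from h import *
im=cv2.imread("pics/c1.png")
cv2.imwrite("pics/c2.png",cv2.resize(im[140:250,230:330],None,fx=5,fy=5,interpolation=cv2.INTER_CUBIC))
g=cv2.cvtColor(im,cv2.COLOR_BGR2GRAY)
p=vision.camera_params("wrist")
print(g[150:230:4,274],g[200,255:295:2])
for th in(150,200,235):
    n,l,st,ce=cv2.connectedComponentsWithStats((g>th).astype(np.uint8));i=l[200,274]
    cs,_=cv2.findContours((l==i).astype(np.uint8),0,2);r=cv2.minAreaRect(cs[0])
    B=np.array([onz(p,b,.04) for b in cv2.boxPoints(r)]);d=B[1]-B[0],B[2]-B[1]
    print(th,r,B.mean(0).round(4),[(np.linalg.norm(e).round(4),np.degrees(np.arctan2(e[1],e[0])).round(1)) for e in d])
for z in (.176,.0): print(proj(p,[.4646,-.0211,z]))
```

```text
[ 55  51  51  55 115 134 247 247 154 243 247 247 247 247 247 245 123 247
 247  87] [ 73  74  73  76  78 246 247 247 247 247 247 247 247 247  71  53  69  78
  80  75]
150 ((273.5, 197.5), (51.0, 17.0), 90.0) [ 0.4577 -0.0209  0.04  ] [(np.float64(0.0153), np.float64(28.1)), (np.float64(0.0494), np.float64(-61.7))]
200 ((273.5, 197.5), (51.0, 17.0), 90.0) [ 0.4577 -0.0209  0.04  ] [(np.float64(0.0153), np.float64(28.1)), (np.float64(0.0494), np.float64(-61.7))]
235 ((273.5, 197.0), (50.0, 17.0), 90.0) [ 0.4574 -0.0204  0.04  ] [(np.float64(0.0153), np.float64(28.1)), (np.float64(0.0484), np.float64(-61.7))]
[280.81597098 285.2195766 ]
[279.84693745 190.34517943]
```

View pics/c2.png

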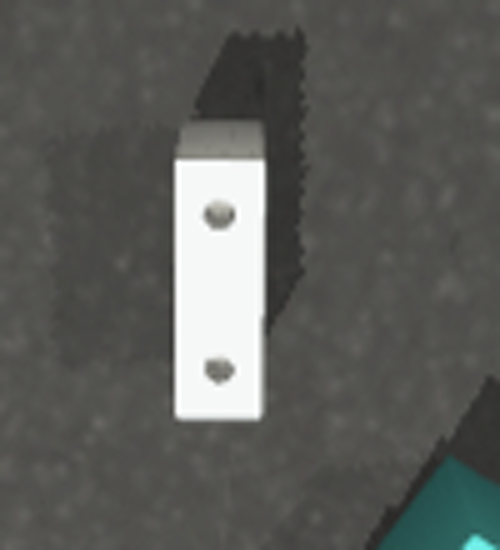

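arm_command(
  increments=[0,0,0,-0.6,0,0.27,0,0,0,0,0,5,0,0,0,0,0,0,5,0,0,0,0,0,0,2,0,0,0,0,0,0,2,0,0,0,0,0,0,0,0,0],
)

```text
clock: 3.2
position: [0.4527, -0.0185, 0.1923]
ee_rot: [0.686, -0.685, -0.172, 0.174]
contact_force: [0.2, 0.1, 1.0]
width: 0.0853
```

arm_command(
  increments=[0,0,0,0,0,0,1,0,0,0,0,0,0,1,0,0,0,0,0,0,1,0,0,0,0,0,0,1,0,0,0,0,0,0,1,0,0,0,0,0,0,1],
  grip_force=40,
)

```text
clock: 3.95
position: [0.4546, -0.02, 0.1932]
ee_rot: [-0.686, 0.686, 0.173, -0.172]
contact_force: [-0.3, -0.1, 6.2]
width: 0.0155
```

Run:
```python
from h import *
s,R=state();print(s['position'],s['width'],s['contact_force'],np.degrees(np.arctan2(R[1,0],R[0,0])))
cv2.imwrite("pics/d1.png",vision.get_image("wrist")[:,:,::-1])
```

```text
[ 0.45461277 -0.02000057  0.19322731] 0.015512989542829045 [-0.25264458 -0.13798579  6.18558746] 28.230892684718732
```

View pics/d1.png

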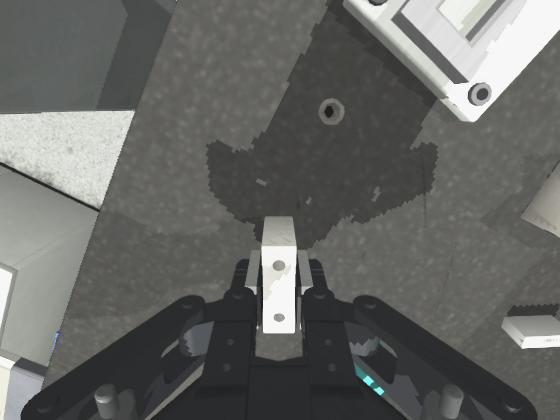

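Run:
```python
from h import *
s,R=state();P=s['position'];p=vision.camera_params("wrist")
for uv in[(279,266),(279,317),(265,246),(294,246),(262,333),(296,333)]:
    X=onz(p,uv,.04);print(uv,X.round(4),(R.T@(X-P)).round(4))
```

```text
(279, 266) [ 0.4505 -0.0113  0.04  ] [0.0004 0.1532 0.0097]
(279, 317) [ 0.4645 -0.0372  0.04  ] [ 0.0004  0.1532 -0.0197]
(265, 246) [ 0.4399 -0.0051  0.04  ] [-0.006   0.1532  0.0202]
(294, 246) [0.4517 0.0012 0.04  ] [0.0074 0.1532 0.0201]
(262, 333) [ 0.4615 -0.0503  0.04  ] [-0.0084  0.1532 -0.0299]
(296, 333) [ 0.4771 -0.042   0.04  ] [ 0.0093  0.1532 -0.0299]
```

arm_command(
  increments=[0,0,0,0,-2,0,1,0,0,0,0,-4,0,1,0,0,0,0,-4,0,1,0,0,0,0,0,0,1,0,0,0,0,0,0,1],
)

```text
clock: 4.62
position: [0.4538, -0.0199, 0.292]
ee_rot: [0.686, -0.686, -0.172, 0.173]
contact_force: [0.2, -0.9, -1.6]
width: 0.0164
```

arm_command(
  increments=[0,0.164,0,0,0,0,1,0,0.164,0,0,0,0,1,0,0.164,0,0,0,0,1,0,0.164,0,0,0,0,1,0,0,0,-0.55,0,3.95,1,0,0,0,-0.55,0,3.95,1,0,0,0,0,0,0,1,0,0,0,0,0,0,1],
)

```text
clock: 5.62
position: [0.4559, 0.0596, 0.2915]
ee_rot: [-0.705, 0.705, -0.058, 0.056]
contact_force: [-0.3, -0.4, -0.4]
width: 0.0156
```

Run:
```python
from h import *
s,R=state();print(s['position'],s['width'],np.degrees(np.arctan2(R[1,0],R[0,0])))
p=vision.camera_params("wrist");im=vision.get_image("wrist")[:,:,::-1]
cv2.imwrite("pics/e1.png",im)
print(proj(p,[.4704,.142,.024]),proj(p,[.4845,.2252,.098]))
```

```text
[0.45588882 0.05956903 0.29150963] 0.015581995134466356 -9.29431022895542
[279.81518263 103.8255049 ] [281.21910231 -92.02726084]
```

View pics/e1.png

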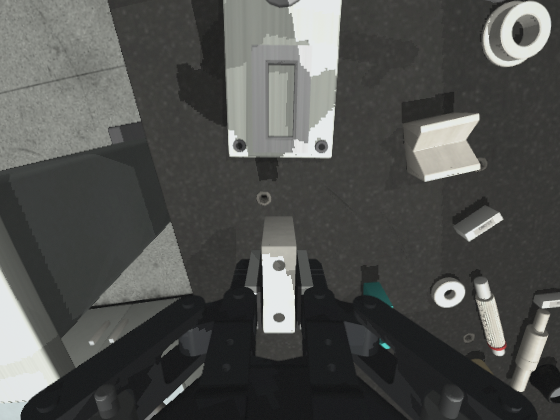

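Run:
```python
from h import *
im=cv2.imread("pics/e1.png")
cv2.imwrite("pics/e2.png",cv2.resize(im[30:165,215:350],None,fx=4.4,fy=4.4,interpolation=cv2.INTER_CUBIC))
```

```text
(no output)
```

View pics/e2.png

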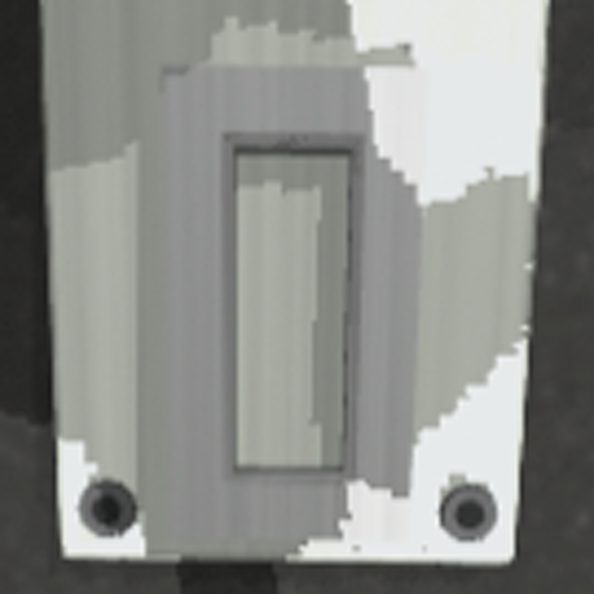

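Run:
```python
from h import *
p=vision.camera_params("wrist")
c=lambda x,y:(215+(x+.5)/4.4-.5,30+(y+.5)/4.4-.5)
s,R=state()
for nm,z,q in[('outer',.024,[(223,135),(368,135),(355,475),(228,475)]),('inner',.022,[(234,150),(354,150),(345,467),(234,467)]),('base',.012,[(63,558),(512,562)])]:
    B=np.array([onz(p,c(*a),z) for a in q]);print(nm,B.mean(0).round(4),[np.linalg.norm(B[i]-B[i-1]).round(4) for i in range(len(q))])
    e=(B[1]-B[0]);print(np.degrees(np.arctan2(e[1],e[0])))
    if len(q)==4:
        e=(B[1]+B[0]-B[2]-B[3]);print('y-90',np.degrees(np.arctan2(e[1],e[0]))-90)
# block in hand, holder
for uv in[(279,266),(279,317)]:
    X=onz(p,uv,s['position'][2]-.1532);print((R.T@(X-s['position'])).round(4))
B=np.array([.456,.0596])
```

```text
outer [0.4723 0.1441 0.024 ] [np.float64(0.056), np.float64(0.0242), np.float64(0.056), np.float64(0.0228)]
-9.369698970225361
y-90 -9.93072181938966
inner [0.472  0.1437 0.022 ] [np.float64(0.0527), np.float64(0.0203), np.float64(0.0527), np.float64(0.0201)]
-9.371574510874224
y-90 -10.099038165580467
base [0.4641 0.0996 0.012 ] [np.float64(0.0865), np.float64(0.0865)]
-9.865322363922123
[0.0009 0.1532 0.01  ]
[ 0.0009  0.1532 -0.0194]
```

arm_command(
  increments=[0,0.006,0,0.06,0,4.5,1,0,0,0,0.06,0,4.5,1,0,0,0,0,3,0,1,0,0,0,0,3.5,0,1,0,0,0,0,0,0,1,0,0,0,0,0,0,1],
)

```text
clock: 6.42
position: [0.473, 0.1477, 0.2283]
ee_rot: [0.705, -0.704, 0.06, -0.06]
contact_force: [0.3, -0.1, -0.6]
width: 0.0151
```

Run:
```python
from h import *
s,R=state();print(s['position'],s['width'],np.degrees(np.arctan2(R[1,0],R[0,0])))
im=vision.get_image("wrist")[:,:,::-1]
cv2.imwrite("pics/f1.png",cv2.resize(im[120:350,170:390],None,fx=2.6,fy=2.6))
im=vision.get_image("scene")[:,:,::-1]
cv2.imwrite("pics/f2.png",cv2.resize(im[120:280,150:350],None,fx=3.5,fy=3.5))
```

```text
[0.47302157 0.14773499 0.22834165] 0.015127877791128631 -9.75029482178545
```

View pics/f1.png

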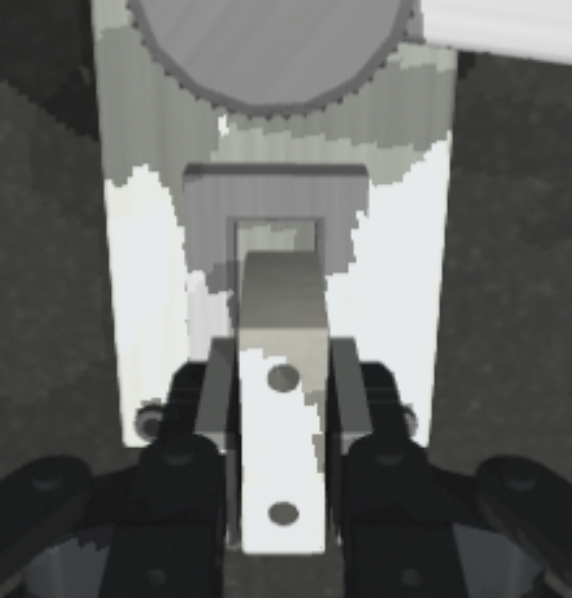

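View pics/f2.png

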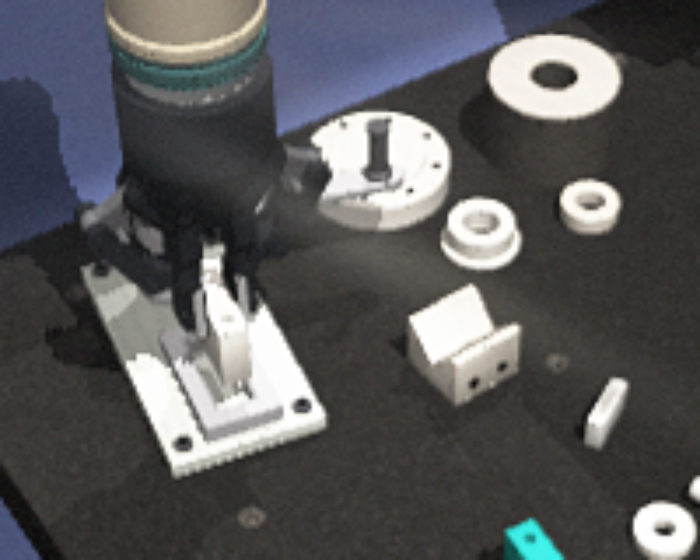

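Run:
```python
from h import *
s,R=state();P=s['position'];p=vision.camera_params("wrist")
im=vision.get_image("wrist")[:,:,::-1]
cv2.imwrite("pics/f3.png",cv2.resize(im[190:270,240:320],None,fx=7,fy=7,interpolation=cv2.INTER_CUBIC))
c=lambda x,y:(170+(x+.5)/2.6-.5,120+(y+.5)/2.6-.5)
for q,z in[((245,253),.035),((318,253),.035),((241,328),.075),((329,328),.075),((243,552),.075),((325,552),.075),((228,217),.024),((325,217),.024)]:
    X=onz(p,c(*q),z);print(q,(R.T@(X-P))[[0,2]].round(4))
```

```text
(245, 253) [-0.008   0.0194]
(318, 253) [0.0087 0.0193]
(241, 328) [-0.0068  0.0202]
(329, 328) [0.0089 0.0202]
(243, 552) [-0.0074 -0.0296]
(325, 552) [ 0.0091 -0.0296]
(228, 217) [-0.0125  0.0244]
(325, 217) [0.0108 0.0244]
```

View pics/f3.png

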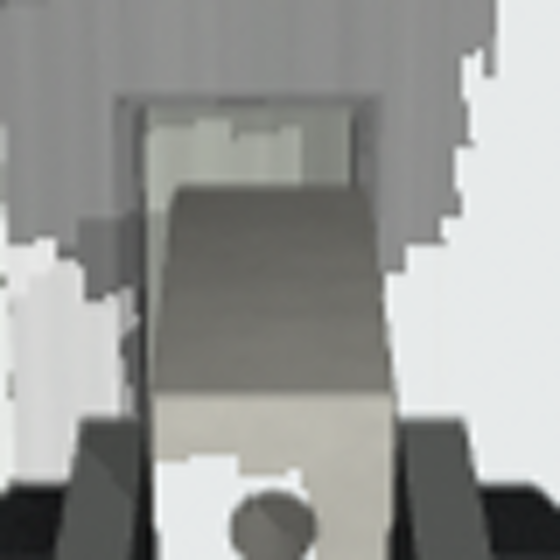

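arm_command(
  increments=[0,0,0,-0.17,0.4,0.05,1,0,0,0,0,0.4,0,1,0,0,0,0,0.4,0,1,0,0,0,0,0.4,0,1,0,0,0,0,0,0,1],
)

```text
clock: 7.2
position: [0.4706, 0.1491, 0.2112]
ee_rot: [-0.705, 0.705, -0.06, 0.059]
contact_force: [0.1, -0.4, -0.9]
width: 0.0159
```

arm_command(
  increments=[0,0,0,0,0.3,0,1,0,0,0,0,0.25,0,1,0,0,0,0,0,0,1,0,0,0,0,0,0,1],
)

```text
clock: 7.7
position: [0.4708, 0.1492, 0.2062]
ee_rot: [0.705, -0.705, 0.06, -0.06]
contact_force: [-0.1, -0.5, -0.3]
width: 0.0155
```

Run:
```python
from h import *
s,R=state();print(s['position'],s['width'],s['contact_force'])
im=vision.get_image("wrist")[:,:,::-1]
cv2.imwrite("pics/g1.png",cv2.resize(im[120:350,170:390],None,fx=2.6,fy=2.6))
```

```text
[0.47081064 0.14915979 0.20622731] 0.01551016008332482 [-0.14530055 -0.52244954 -0.2885731 ]
```

View pics/g1.png

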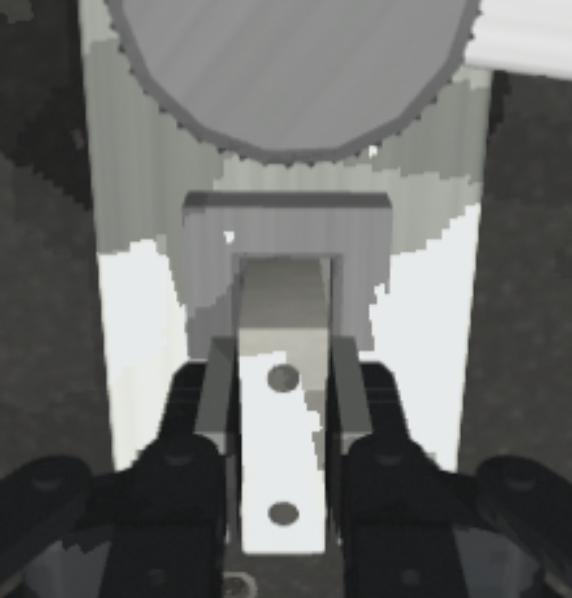

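In the pocket, about 1 mm off the floor. Press slightly to feel the floor, then let go.

arm_command(
  increments=[0,0,0,0,0.12,0,1,0,0,0,0,0,0,1,0,0,0,0,0,0,1],
)

```text
clock: 8.12
position: [0.4709, 0.1492, 0.2053]
ee_rot: [0.705, -0.705, 0.059, -0.06]
contact_force: [-0.1, 0.5, 2.9]
width: 0.0158
```

arm_command(
  increments=[0,0,0,0,0,0,0.6,0,0,0,0,0,0,0.6,0,0,0,0,0,0,0.6,0,0,0,0,0,0,0.6,0,0,0,0,-2,0,0.6,0,0,0,0,-3,0,0.6,0,0,0,0,-4,0,0.6,0,0,0,0,0,0,0.6],
)

```text
clock: 9.12
position: [0.472, 0.1494, 0.2979]
ee_rot: [0.705, -0.704, 0.057, -0.062]
contact_force: [-0.0, -0.2, -1.7]
width: 0.034
```

Run:
```python
from h import *
s,R=state();print(s['position'],s['width'],s['contact_force'],s['qpos'])
p=vision.camera_params("wrist");print(proj(p,[.472,.1437,.052]))
im=vision.get_image("wrist")[:,:,::-1]
cv2.imwrite("pics/g2.png",im)
im=vision.get_image("scene")[:,:,::-1]
cv2.imwrite("pics/g3.png",cv2.resize(im[120:280,150:350],None,fx=3.5,fy=3.5))
```

```text
[0.47196729 0.14936064 0.29788742] 0.03396996755666332 [-0.02896171 -0.17895504 -1.71801811] [1.65796283e-01 2.42715006e-01 1.84037656e+00 1.21003781e-04
 1.05132708e+00 3.34734896e-01]
[276.78206397 224.02064693]
```

View pics/g2.png

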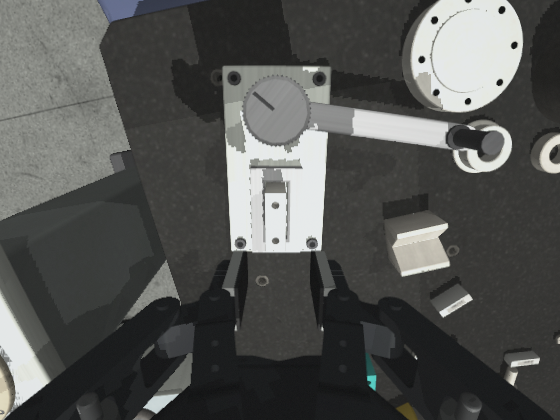

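View pics/g3.png

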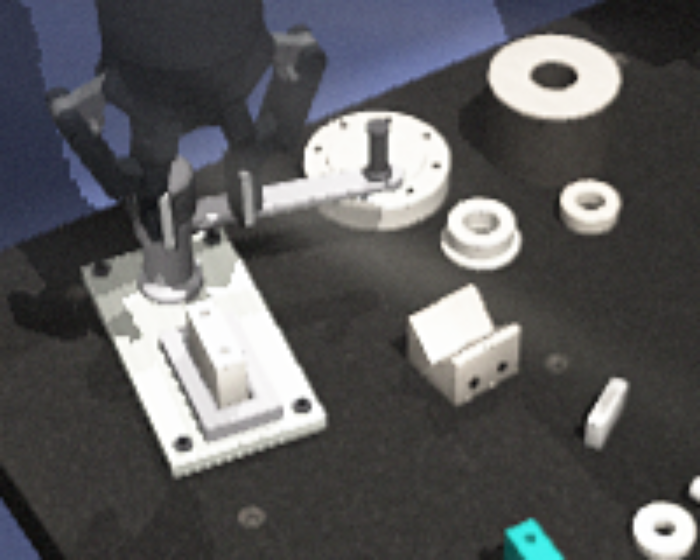

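Run:
```python
from h import *
p=vision.camera_params("wrist")
im=cv2.imread("pics/g2.png")
cv2.imwrite("pics/g4.png",cv2.resize(im[60:180,235:515],None,fx=2.85,fy=2.85,interpolation=cv2.INTER_CUBIC))
yaw=np.radians(-9.6)
post=onz(p,(277,110),.0982);pin=onz(p,(490,143),.102)
print(post,pin,np.linalg.norm((pin-post)[:2]),np.arctan2(*(pin-post)[[1,0]])-(yaw-np.pi/2))
e=onz(p,(253,93),.0982);print('cap',np.arctan2(*(e-post)[[1,0]])-yaw)
B=np.array([onz(p,q,.052) for q in((275,205),(276,240))]);print(B,B.mean(0))
```

```text
[0.48395843 0.22792273 0.0982    ] [0.5979091  0.19177049 0.102     ] 0.11954806478874223 1.4311305093869098
cap 2.541342694388597
[[0.47043255 0.15988245 0.052     ]
 [0.46616777 0.13093734 0.052     ]] [0.46830016 0.14540989 0.052     ]
```

View pics/g4.png

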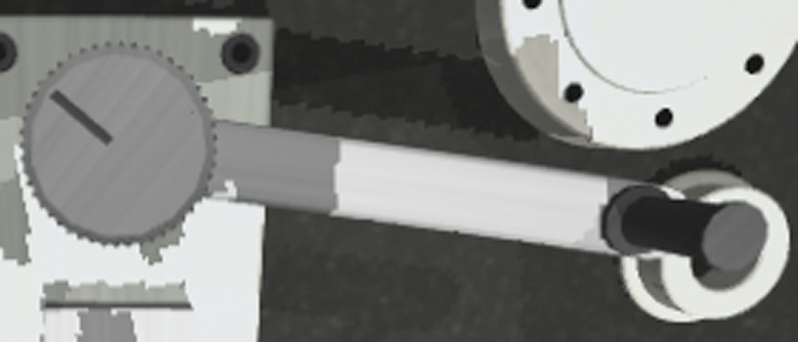

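Run:
```python
from h import *
a=vision.camera_params("top");b=vision.camera_params("scene")
c=lambda x,y:(160+(x+.5)/4.3-.5,150+(y+.5)/4.3-.5)
d=lambda x,y:(160+(x+.5)/3.5-.5,140+(y+.5)/3.5-.5)
print(tri([(a,c(132,68)),(b,d(342,92))]).round(3))
print(tri([(a,c(285,28)),(b,d(448,152))]).round(3))
print('pintop',tri([(a,c(217,118)),(b,d(345,55))]).round(3),'cap',tri([(a,c(148,360)),(b,d(123,103))]).round(3))
```

```text
[0.641 0.245 0.019]
[0.661 0.163 0.022]
pintop [0.603 0.187 0.106] cap [0.485 0.224 0.101]
```

arm_command(
  increments=[0,-0.179,0,0,0,0,0.5,0,-0.179,0,0,0,0,0.5,0,-0.179,0,0,0,0,0.5,0,-0.179,0,0,0,0,0.5,0,-0.179,0,0,0,0,0.5,0,-0.179,0,0,0,0,0.5,0,-0.179,0,0,0,0,0.5,0,-0.179,0,0,0,0,0.5],
)

```text
clock: 10.22
position: [0.4701, 0.149, 0.2933]
ee_rot: [0.57, -0.569, -0.418, 0.42]
contact_force: [-0.0, -0.7, -0.7]
width: 0.0429
```

arm_command(
  increments=[0,0,0,2.56,0,-3.77,0.5,0,0,0,2.56,0,-3.77,0.5,0,0,0,2.56,0,-3.77,0.5,0,0,0,0,0,0,0.5,0,0,0,0,0,0,0.5],
)

```text
clock: 10.85
position: [0.6009, 0.1879, 0.293]
ee_rot: [0.571, -0.57, -0.416, 0.419]
contact_force: [0.1, 0.6, -0.5]
width: 0.0427
```

Run:
```python
from h import *
s,R=state();print(s['position'],s['width'],s['contact_force'],s['qpos'],np.degrees(np.arctan2(R[1,0],R[0,0])))
p=vision.camera_params("wrist");print(R.T@(-p['R'].T@p['t']-s['position']))
im=vision.get_image("wrist")[:,:,::-1]
cv2.imwrite("pics/i1.png",im)
im=vision.get_image("top")[:,:,::-1]
cv2.imwrite("pics/i2.png",cv2.resize(im[150:275,160:345],None,fx=4,fy=4))
```

```text
[0.60086738 0.18786178 0.29300225] 0.04271948298798039 [ 0.14825693  0.57633473 -0.49506671] [ 1.92549223e-01  4.34259073e-01  1.54848246e+00  4.02470496e-05
  1.16363883e+00 -1.07052611e+00] 72.36824125899803
[-0.00040289  0.03071416  0.08080926]
```

View pics/i1.png

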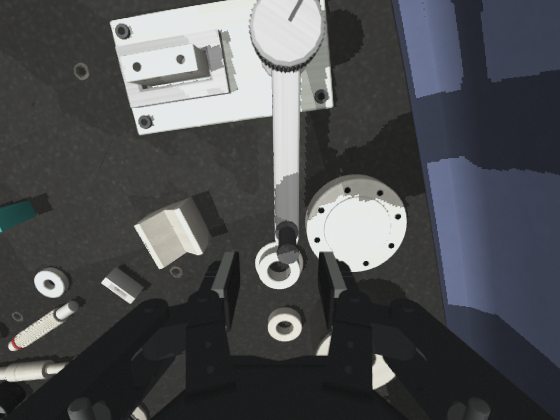

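View pics/i2.png

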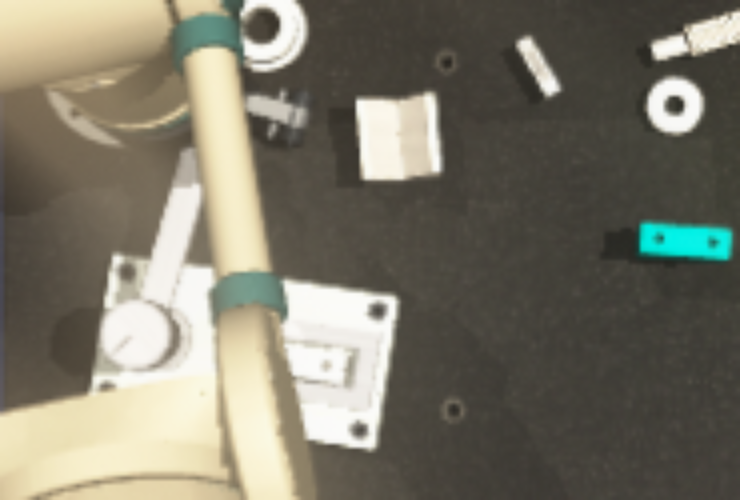

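Run:
```python
from h import *
s,R=state();p=vision.camera_params("wrist")
im=cv2.imread("pics/i1.png");cv2.imwrite("pics/i3.png",cv2.resize(im[200:300,220:350],None,fx=5,fy=5))
for uv,z in[((290,250),.102),((286,237),.067)]:
    X=onz(p,uv,z);print(X.round(4),(R.T@(X-s['position'])).round(4))
print(tri([(p,(289,30))])if 0 else onz(p,(287,27),.098))
```

```text
[0.6034 0.1933 0.102 ] [ 0.0065  0.192  -0.0016]
[0.6098 0.1896 0.067 ] [ 0.0049  0.227  -0.0089]
[0.48702344 0.22751083 0.098     ]
```

View pics/i3.png

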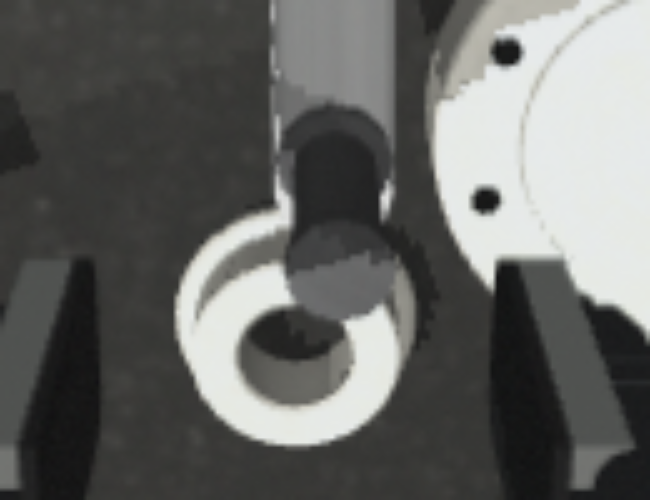

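arm_command(
  increments=[0,0,0,0.5,0,-0.2,0.5,0,0,0,0,2,0,0.5,0,0,0,0,2.4,0,0.5,0,0,0,0,0,0,0.5,0,0,0,0,0,0,0.7,0,0,0,0,0,0,0.7],
)

```text
clock: 11.7
position: [0.6056, 0.1923, 0.2523]
ee_rot: [-0.57, 0.571, 0.418, -0.417]
contact_force: [1.0, 0.0, -0.3]
width: 0.0256
```

Run:
```python
from h import *
s,R=state();print(s['position'],s['width'],s['contact_force'])
im=vision.get_image("wrist")[:,:,::-1]
cv2.imwrite("pics/j1.png",im)
```

```text
[0.60564128 0.192336   0.25233159] 0.02563629302145234 [ 1.01535302  0.03318432 -0.32575931]
```

View pics/j1.png

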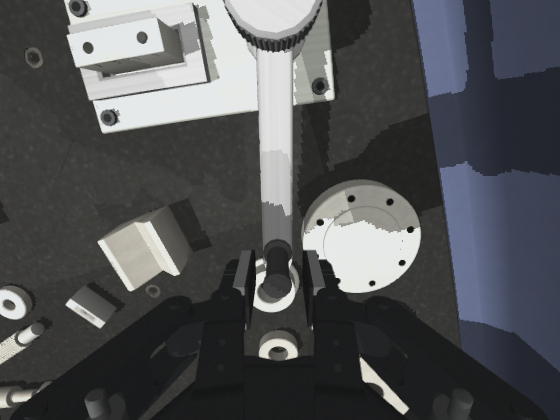

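arm_command(
  increments=[0,0.15,0,-1.87,0,0,0.7,0,0.15,0,-1.87,0,0,0.7,0,0.15,0,-1.87,0,0,0.7,0,0,0,0,0,0,0.7],
)

```text
clock: 12.25
position: [0.5803, 0.1417, 0.2517]
ee_rot: [-0.649, 0.649, 0.28, -0.28]
contact_force: [0.1, -1.2, 0.1]
width: 0.0258
```

```bash
cat > arc.py <<'E'
from h import *
s,R=state();P=s['position'];v=P[:2]-[.485,.2265]
print(P,s['width'],s['contact_force'],'r',np.hypot(*v),'ang',np.degrees(np.arctan2(v[1],v[0])),'head',np.degrees(np.arctan2(R[1,0],R[0,0])))
print('pivot in tool',(R.T@np.r_[-v,0])[[0,2]],s['qpos'][5])
E
python3 arc.py
```

```text
[0.58025097 0.14166652 0.25170399] 0.02576361559870628 [ 0.07652926 -1.16964953  0.12259552] r 0.12755182123861933 ang -41.689256866457555 head 46.61721374741156
pivot in tool [-0.00376958  0.1274961 ] -0.6906003441625308
```

arm_command(
  increments=[0,0.15,0,-1.87,0,0.2,0.7,0,0.15,0,-1.87,0,0.2,0.7,0,0.15,0,-1.87,0,0.2,0.7,0,0.15,0,-1.87,0,0.14,0.7,0,0,0,0,0,0,0.7],
)

```text
clock: 12.88
position: [0.5148, 0.1076, 0.2515]
ee_rot: [0.703, -0.703, -0.077, 0.076]
contact_force: [0.1, -0.5, -0.3]
width: 0.0256
```

```bash
python3 arc.py
python3 - <<'E'
from h import *
im=vision.get_image("wrist")[:,:,::-1]
cv2.imwrite("pics/k1.png",im)
E
```

```text
[0.5148215  0.10761113 0.25150388] 0.025562893697600262 [ 0.13744249 -0.47476504 -0.2558999 ] r 0.12257196194443622 ang -75.91873388372044 head 12.413084078095089
pivot in tool [-0.00356821  0.12252001] -0.14321107678247835
```

View pics/k1.png

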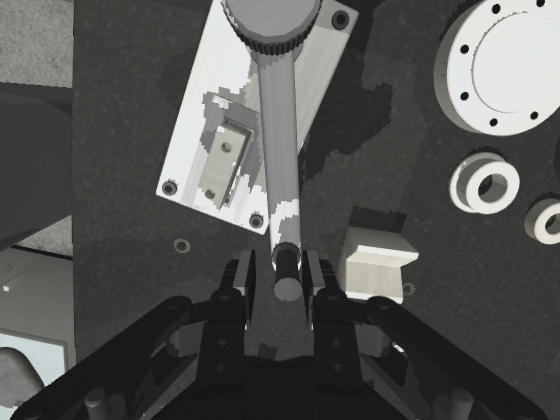

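arm_command(
  increments=[0,0.15,0,-1.87,0,0.05,0.7,0,0.15,0,-1.87,0,0.05,0.7,0,0.05,0,-0.62,0,0,0.7,0,0.05,0,-0.62,0,0,0.7,0,0,0,0,0,0,0.7],
)

```text
clock: 13.55
position: [0.4666, 0.105, 0.2513]
ee_rot: [0.704, -0.704, 0.064, -0.065]
contact_force: [0.4, -0.2, -0.8]
width: 0.0256
```

```bash
python3 arc.py
```

```text
[0.46657459 0.105034   0.2512502 ] 0.025631390209185232 [ 0.43483534 -0.16606647 -0.82841475] r 0.12285554736087816 ang -98.62554971316192 head -10.518207545736077
pivot in tool [-0.00405756  0.1227885 ] 0.2590544113167881
```

Continue in small -x steps until the stop is felt.

arm_command(
  increments=[0,0,0,-0.3,0,0,0.7,0,0,0,-0.3,0,0,0.7,0,0,0,0,0,0,0.7],
)

```text
clock: 13.92
position: [0.4598, 0.1058, 0.2511]
ee_rot: [0.704, -0.704, 0.066, -0.066]
contact_force: [0.1, 0.0, 1.0]
width: 0.0254
```

```bash
python3 arc.py
```

```text
[0.45976665 0.10582443 0.25105174] 0.025445241082701905 [0.05551541 0.0339339  1.01526571] r 0.1232855027085162 ang -101.8104204227764 head -10.678793385738302
pivot in tool [0.00243481 0.12326145] 0.26475333949827207
```

arm_command(
  increments=[0,0,0,-0.2,0,0,0.7,0,0,0,-0.2,0,0,0.7,0,0,0,0,0,0,0.7],
)

```text
clock: 14.3
position: [0.4568, 0.1063, 0.2512]
ee_rot: [-0.704, 0.704, -0.065, 0.067]
contact_force: [4.4, -1.4, -2.2]
width: 0.0254
```

```bash
python3 arc.py
```

```text
[0.45681484 0.10627696 0.25123738] 0.02542008791800052 [ 4.40938051 -1.44845411 -2.23213349] r 0.12348272065839229 ang -103.19417526611122 head -10.697184957795573
pivot in tool [0.00537973 0.12336547] 0.2675113034569709
```

arm_command(
  increments=[0,0,0,-0.2,0,0,0.7,0,0,0,-0.1,0,0,0.7,0,0,0,0,0,0,0.7,0,0,0,0,0,0,0.7],
)

```text
clock: 14.8
position: [0.4558, 0.1065, 0.2514]
ee_rot: [-0.704, 0.704, -0.063, 0.069]
contact_force: [9.4, -3.7, -6.1]
width: 0.0257
```

```bash
python3 arc.py
python3 - <<'E'
from h import *
im=vision.get_image("wrist")[:,:,::-1]
cv2.imwrite("pics/l1.png",im)
E
```

```text
[0.45576747 0.10647619 0.2514132 ] 0.025712632670409456 [ 9.38554673 -3.73288395 -6.07829695] r 0.12353240384750595 ang -103.68823120521891 head -10.68525970181091
pivot in tool [0.00647136 0.12336274] 0.26926394817213734
```

View pics/l1.png

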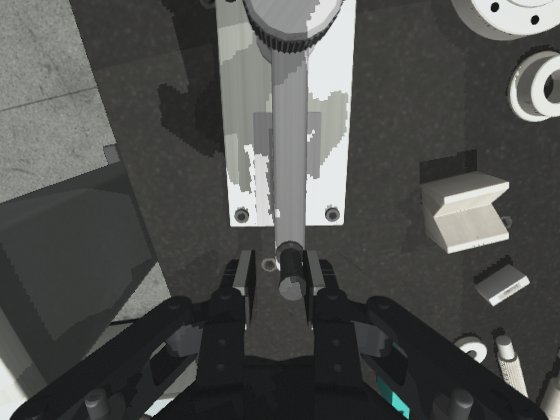

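arm_command(
  increments=[0,0,0,0.5,0,0,0.5,0,0,0,0,0,0,0.4,0,0,0,0,0,0,0.4,0,0,0,0,-4,0,0.4,0,0,0,0,-5,0,0.2,0,0,0,0,0,0,0,0,0,0,0,0,0,0],
)

```text
clock: 15.72
position: [0.4571, 0.1061, 0.3406]
ee_rot: [0.704, -0.704, 0.066, -0.066]
contact_force: [-1.5, 0.5, 0.3]
width: 0.0855
```

```bash
python3 arc.py
python3 - <<'E'
from h import *
im=vision.get_image("wrist")[:,:,::-1]
cv2.imwrite("pics/m1.png",im)
p=vision.camera_params("top")
g=cv2.imread("pics/a_top.png")
for v in(200,235,260):
    print(v,[(u,g[v,u].tolist(),onz(p,(u,v),0)[1].round(3)) for u in range(136,170,3)])
E
```

```text
[0.45707862 0.10613916 0.34055942] 0.08548512906612218 [-1.49310459  0.52797763  0.26503731] r 0.12355700971061456 ang -103.06049601846976 head -10.707485854390018
pivot in tool [0.00507278 0.12345283] 0.2664198264301724
200 [(136, [126, 90, 83], np.float64(0.375)), (139, [142, 103, 93], np.float64(0.368)), (142, [164, 120, 111], np.float64(0.361)), (145, [169, 124, 111], np.float64(0.354)), (148, [172, 128, 117], np.float64(0.347)), (151, [157, 116, 106], np.float64(0.34)), (154, [87, 68, 63], np.float64(0.333)), (157, [91, 71, 67], np.float64(0.326)), (160, [71, 62, 61], np.float64(0.319)), (163, [65, 68, 68], np.float64(0.312)), (166, [73, 76, 79], np.float64(0.305)), (169, [80, 84, 86], np.float64(0.298))]
235 [(136, [126, 92, 83], np.float64(0.376)), (139, [141, 102, 95], np.float64(0.369)), (142, [156, 116, 105], np.float64(0.362)), (145, [168, 124, 113], np.float64(0.355)), (148, [169, 125, 113], np.float64(0.348)), (151, [174, 128, 118], np.float64(0.341)), (154, [90, 70, 65], np.float64(0.334)), (157, [92, 71, 66], np.float64(0.327)), (160, [83, 70, 67], np.float64(0.32)), (163, [59, 61, 62], np.float64(0.313)), (166, [62, 64, 66], np.float64(0.306)), (169, [60, 64, 65], np.float64(0.299))]
260 [(136, [125, 90, 82], np.float64(0.376)), (139, [141, 101, 94], np.float64(0.369)), (142, [160, 116, 105], np.float64(0.362)), (145, [171, 126, 115], np.float64(0.355)), (148, [170, 127, 115], np.float64(0.348)), (151, [171, 129, 119], np.float64(0.341)), (154, [90, 70, 66], np.float64(0.334)), (157, [95, 74, 70], np.float64(0.327)), (160, [87, 71, 68], np.float64(0.32)), (163, [66, 68, 69], np.float64(0.313)), (166, [71, 73, 74], np.float64(0.306)), (169, [69, 70, 73], np.float64(0.3))]
```

View pics/m1.png

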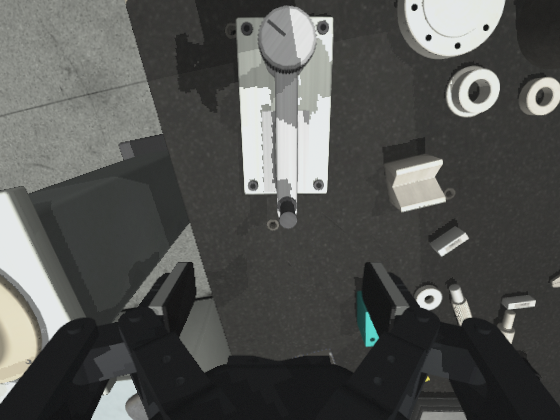

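arm_command(
  increments=[0,-0.175,0,0,0,0,0,0,-0.175,0,0,0,0,0,0,-0.175,0,0,0,0,0,0,-0.175,0,0,0,0,0,0,-0.175,0,0,0,0,0,0,-0.175,0,0,0,0,0,0,-0.175,0,0,0,0,0,0,-0.175,0,0,0,0,0],
)

```text
clock: 16.77
position: [0.4572, 0.106, 0.3392]
ee_rot: [0.581, -0.579, -0.403, 0.406]
contact_force: [0.1, -0.1, -0.2]
width: 0.0859
```

arm_command(
  increments=[0,-0.175,0,0,0,0,0,0,-0.175,0,0,0,0,0,0,-0.175,0,0,0,0,0,0,-0.175,0,0,0,0,0,0,-0.175,0,0,0,0,0,0,-0.175,0,0,0,0,0,0,-0.175,0,0,0,0,0,0,-0.15,0,0,0,0,0],
)

```text
clock: 17.77
position: [0.4572, 0.1061, 0.3392]
ee_rot: [0.193, -0.19, -0.68, 0.681]
contact_force: [0.5, -0.4, 0.1]
width: 0.0859
```

```bash
python3 arc.py
python3 - <<'E'
from h import *
s,R=state();print(s['qpos'])
d=np.array([.4848,.2268,.3406])-s['position'];print((R.T@d*100).round(2))
E
```

```text
[0.45717395 0.10606816 0.33916455] 0.08588959830479917 [ 0.4675763  -0.39645495  0.07546546] r 0.12360467653373804 ang -103.01001143417957 head 148.57210480496255
pivot in tool [ 0.03905207 -0.11727333] -2.5136705491773705
[ 7.94839937e-02  1.68156965e-01  1.82401999e+00  1.91889333e-04
  1.15358720e+00 -2.51367055e+00]
[  3.94  -0.16 -11.74]
```

arm_command(
  increments=[0,0,0,1.31,0,-3.91,0,0,0,0,1.31,0,-3.91,0,0,0,0,1.32,0,-3.92,0,0,0,0,0,0,0,0,0,0,0,0,0,0,0],
)

```text
clock: 18.4
position: [0.4854, 0.2263, 0.3395]
ee_rot: [0.194, -0.192, -0.679, 0.681]
contact_force: [-0.8, 0.4, 0.6]
width: 0.0856
```

```bash
cat > cap.py <<'E'
import sys
from h import *
s,R=state();print(s['position'].round(4),s['width'].round(4),s['contact_force'].round(1),s['moment'].round(3),'J6',s['qpos'][5].round(3),'J1',s['qpos'][0].round(3),'head',np.arctan2(R[1,0],R[0,0]).round(3))
p=vision.camera_params("wrist");print('proj post',proj(p,[.4848,.2268,.098]))
im=vision.get_image("wrist")[:,:,::-1]
cv2.imwrite(f"pics/{sys.argv[1]}.png",im)
E
python3 cap.py n1
```

```text
Traceback (most recent call last):
  File "cap.py", line 3, in <module>
    s,R=state();print(s['position'].round(4),s['width'].round(4),s['contact_force'].round(1),s['moment'].round(3),'J6',s['qpos'][5].round(3),'J1',s['qpos'][0].round(3),'head',np.arctan2(R[1,0],R[0,0]).round(3))
                                             ^^^^^^^^^^^^^^^^
AttributeError: 'float' object has no attribute 'round'
```

```bash
sed -i "s/s\['width'\].round(4)/round(s['width'],4)/" cap.py; python3 cap.py n1
```

```text
[0.4854 0.2263 0.3395] 0.0856 [-0.8  0.4  0.6] [-0.042 -0.008 -0.055] J6 -2.282 J1 0.307 head 2.589
proj post [280.10201851 220.87872086]
```

View pics/n1.png

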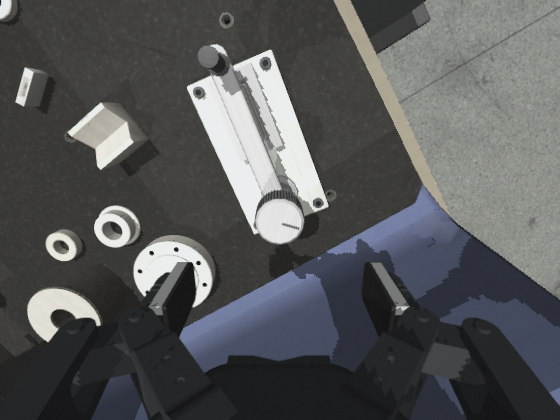

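Run:
```python
from h import *
p=vision.camera_params("wrist")
im=cv2.imread("pics/n1.png")
cv2.imwrite("pics/n2.png",cv2.resize(im[180:260,235:325],None,fx=7,fy=7,interpolation=cv2.INTER_CUBIC))
a=onz(p,(282,222.5),.0982);b=onz(p,(300,227),.0982);d=b-a
print(a,b,np.arctan2(d[1],d[0])+np.radians(9.6))
print('pinang',np.degrees(np.arctan2(*((onz(p,(210,57),.102)-onz(p,(279,221),.098))[[1,0]]))))
```

```text
[0.48451781 0.22846808 0.0982    ] [0.47461452 0.23902091 0.0982    ] 2.4920036268537413
pinang -100.54749262107805
```

View pics/n2.png

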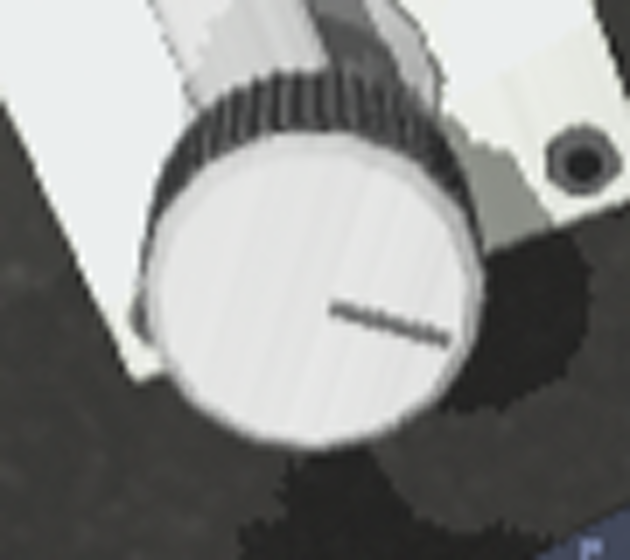

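arm_command(
  increments=[0,0,0,0,4,0,0,0,0,0,0,4,0,0,0,0,0,0,1.2,0,0,0,0,0,0,0,0,0],
)

```text
clock: 18.95
position: [0.486, 0.226, 0.2487]
ee_rot: [0.194, -0.193, -0.68, 0.68]
contact_force: [0.6, 0.8, 0.2]
width: 0.0855
```

arm_command(
  increments=[0,0,0,0,0,0,1,0,0,0,0,0,0,1,0,0,0,0,0,0,1,0,0,0,0,0,0,1,0,0,0,0,0,0,1],
  grip_force=50,
)

```text
clock: 19.58
position: [0.4853, 0.2274, 0.2506]
ee_rot: [-0.194, 0.193, 0.681, -0.679]
contact_force: [-4.2, 2.0, 9.0]
width: 0.0365
```

```bash
python3 cap.py n3
```

```text
[0.4853 0.2274 0.2506] 0.0365 [-4.2  2.   9. ] [ 0.419  0.677 -0.096] J6 -2.281 J1 0.308 head 2.587
proj post [280.26580903 284.55756602]
```

View pics/n3.png

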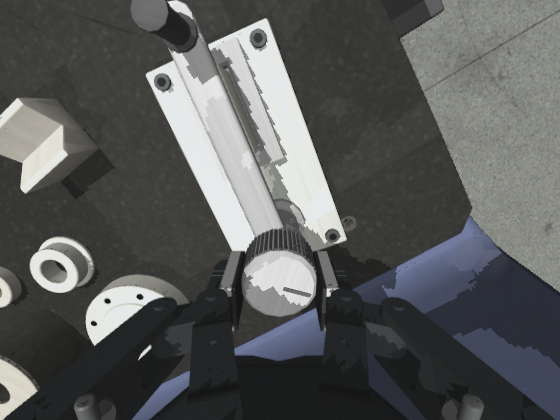

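arm_command(
  increments=[0,0.15,0,0,0.007,0,1,0,0.15,0,0,0.007,0,1,0,0.15,0,0,0.007,0,1,0,0.15,0,0,0.007,0,1,0,0.15,0,0,0.007,0,1,0,0.15,0,0,0.007,0,1],
)

```text
clock: 20.38
position: [0.4851, 0.2277, 0.2502]
ee_rot: [-0.472, 0.47, 0.528, -0.527]
contact_force: [-3.9, 3.8, 8.1]
width: 0.0361
```

```bash
python3 cap.py n4
```

```text
[0.4851 0.2277 0.2502] 0.0361 [-3.9  3.8  8.1] [0.58  0.827 0.036] J6 -1.377 J1 0.308 head 1.682
proj post [277.47704306 284.85697983]
```

View pics/n4.png

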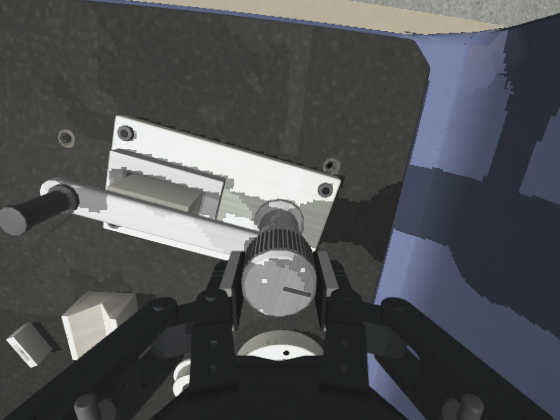

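arm_command(
  increments=[0,0.15,0,0,0.007,0,1,0,0.15,0,0,0.007,0,1,0,0.15,0,0,0.007,0,1,0,0.15,0,0,0.007,0,1,0,0.15,0,0,0.007,0,1,0,0.15,0,0,0.007,0,1,0,0,0,0,0,0,1],
)

```text
clock: 21.3
position: [0.4853, 0.228, 0.2498]
ee_rot: [0.654, -0.652, -0.271, 0.27]
contact_force: [-3.8, 5.4, 8.5]
width: 0.0365
```

```bash
python3 cap.py n5
```

```text
[0.4853 0.228  0.2498] 0.0365 [-3.8  5.4  8.5] [ 0.728  0.786 -0.083] J6 -0.481 J1 0.308 head 0.786
proj post [275.57883374 287.06639169]
```

View pics/n5.png

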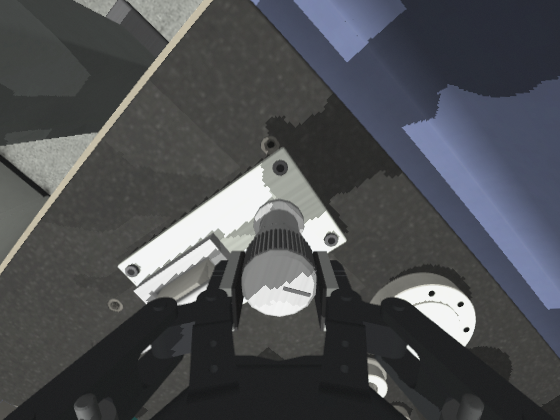

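arm_command(
  increments=[0,0,0,0,0,0,0.3,0,0,0,0,0,0,0.3,0,0,0,0.09,-0.15,0.19,0.3,0,-0.17,0,0,0,0,0.3,0,-0.17,0,0,0,0,0.3,0,-0.17,0,0,0,0,0.3,0,-0.17,0,0,0,0,0.3,0,-0.17,0,0,0,0,0.3],
)

```text
clock: 22.35
position: [0.4855, 0.2286, 0.2496]
ee_rot: [0.481, -0.482, -0.518, 0.518]
contact_force: [-0.1, 0.6, 0.5]
width: 0.0598
```

arm_command(
  increments=[0,-0.17,0,0,0,0,0.3,0,0,0,0,0,0,0.3,0,0,0,0,0,0,1,0,0,0,0,0,0,1,0,0,0,0,0,0,1,0,0,0,0,0,0,1],
)

```text
clock: 23.1
position: [0.4854, 0.2285, 0.2499]
ee_rot: [-0.437, 0.438, 0.556, -0.556]
contact_force: [0.5, -1.2, 3.1]
width: 0.0363
```

```bash
python3 cap.py n6
```

```text
[0.4854 0.2285 0.2499] 0.0363 [ 0.5 -1.2  3.1] [-0.254  0.024 -0.063] J6 -1.497 J1 0.31 head 1.808
proj post [277.28928281 284.21104329]
```

View pics/n6.png

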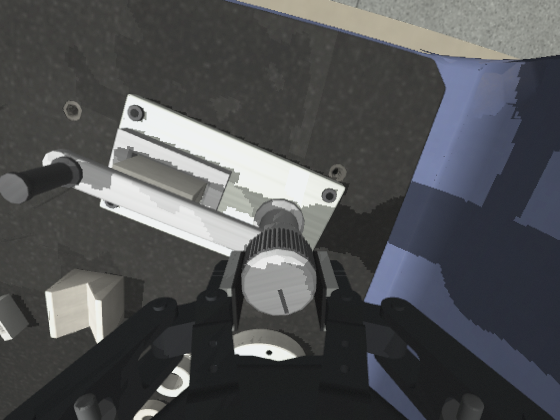

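```bash
cat > line.py <<'E'
import sys
from h import *
im=cv2.imread(f"pics/{sys.argv[1]}.png");p=vision.camera_params("wrist");s,R=state()
g=cv2.cvtColor(im,cv2.COLOR_BGR2GRAY)
cv2.imwrite(f"pics/{sys.argv[1]}z.png",cv2.resize(im[235:325,230:330],None,fx=6,fy=6,interpolation=cv2.INTER_CUBIC))
m=np.zeros_like(g);cv2.circle(m,(280,283),30,255,-1)
bh=cv2.morphologyEx(g,cv2.MORPH_BLACKHAT,np.ones((7,7)));t=((bh>45)&(m>0)).astype(np.uint8)
n,l,st,ce=cv2.connectedComponentsWithStats(t);i=1+np.argmax(st[1:,4])
ys,xs=np.where(l==i);W=np.array([onz(p,(x,y),.0975)[:2] for x,y in zip(xs,ys)]);c=W.mean(0);u,S,v=np.linalg.svd(W-c);d=v[0]
if d@(c-s['position'][:2])<0:d=-d
print('n',len(xs),'px',xs.min(),xs.max(),ys.min(),ys.max(),'len',np.ptp((W-c)@d),'cap_turn',(np.arctan2(d[1],d[0])+np.radians(9.6)+1)%(2*np.pi)-1,'moment',s['moment'],'J6',s['qpos'][5])
E
python3 line.py n6
```

```text
n 95 px 278 288 289 312 len 0.013942150661301968 cap_turn 0.6635984096360181 moment [-0.31860218  0.09921786 -0.07909677] J6 -1.4971873412924919
```

arm_command(
  increments=[0,0.1,0,0,0.005,0,1,0,0.1,0,0,0.005,0,1,0,0.1,0,0,0.005,0,1,0,0.1,0,0,0.005,0,1,0,0.1,0,0,0.005,0,1,0,0,0,0,0,0,1],
)

```text
clock: 23.9
position: [0.4854, 0.2285, 0.2496]
ee_rot: [-0.561, 0.561, 0.431, -0.43]
contact_force: [-0.3, -2.7, 3.2]
width: 0.0368
```

```bash
python3 cap.py n7; python3 line.py n7
```

```text
[0.4854 0.2285 0.2496] 0.0368 [-0.3 -2.7  3.2] [-0.416  0.075  0.014] J6 -0.998 J1 0.31 head 1.309
proj post [275.94216305 285.37816887]
n 94 px 278 288 289 312 len 0.013795885321220086 cap_turn 0.15985426556600357 moment [-0.32541484  0.12668483 -0.05103661] J6 -0.9990296437954788
```

arm_command(
  increments=[0,0.06,0,0,0.002,0,1,0,0.06,0,0,0.002,0,1,0,0.06,0,0,0,0,1,0,0.06,0,0,0,0,1,0,0,0,0,0,0,1],
)

```text
clock: 24.58
position: [0.4853, 0.2286, 0.2495]
ee_rot: [-0.607, 0.608, 0.362, -0.362]
contact_force: [-1.2, -2.1, 3.8]
width: 0.0361
```

```bash
python3 cap.py n8; python3 line.py n8
```

```text
[0.4853 0.2286 0.2495] 0.0361 [-1.2 -2.1  3.8] [-0.336  0.114  1.229] J6 -0.762 J1 0.311 head 1.073
proj post [275.51252382 286.06578553]
n 102 px 278 289 290 312 len 0.013638230273223445 cap_turn -0.037954222794139625 moment [-0.34969234  0.09324962  1.24097446] J6 -0.7612337893563821
```

arm_command(
  increments=[0,0.04,0,0,0,0,1,0,0,0,0,0,0,1,0,0,0,0,0,0,1],
)

```text
clock: 25.0
position: [0.4854, 0.2285, 0.2495]
ee_rot: [-0.615, 0.616, 0.348, -0.348]
contact_force: [-0.6, -2.9, 4.0]
width: 0.0361
```

```bash
python3 cap.py n9; python3 line.py n9
```

```text
[0.4854 0.2285 0.2495] 0.0361 [-0.6 -2.9  4. ] [-0.375  0.16   0.518] J6 -0.719 J1 0.31 head 1.03
proj post [275.47004222 286.41802533]
n 103 px 279 291 290 311 len 0.013219900293013797 cap_turn -0.06459580787234531 moment [-0.39875529  0.11435566  0.56911266] J6 -0.7190674186289567
```

View pics/n9.png

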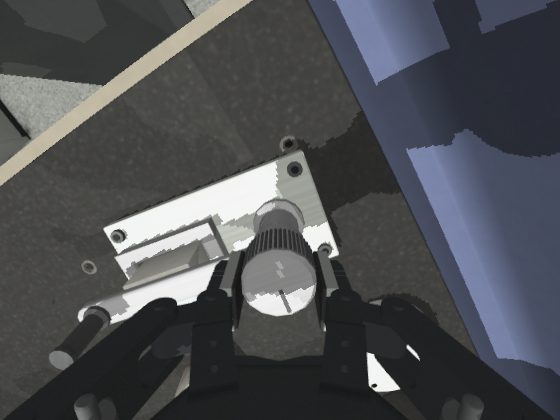

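arm_command(
  increments=[0,-0.158,0,0,-0.007,0,1,0,-0.158,0,0,-0.007,0,1,0,-0.158,0,0,-0.007,0,1,0,-0.158,0,0,-0.007,0,1,0,-0.158,0,0,-0.007,0,1],
)

```text
clock: 25.68
position: [0.4854, 0.2284, 0.2499]
ee_rot: [-0.433, 0.433, 0.559, -0.559]
contact_force: [-0.7, -3.9, 6.0]
width: 0.0363
```

arm_command(
  increments=[0,-0.158,0,0,-0.007,0,1,0,-0.158,0,0,-0.007,0,1,0,-0.158,0,0,-0.007,0,1,0,-0.158,0,0,-0.007,0,1,0,-0.158,0,0,-0.007,0,1,0,0,0,0,0,0,1,0,0,0,0,0,0,1],
)

```text
clock: 26.55
position: [0.4854, 0.2284, 0.2502]
ee_rot: [-0.187, 0.187, 0.682, -0.682]
contact_force: [0.2, -3.6, 6.6]
width: 0.036
```

```bash
python3 cap.py o1; python3 line.py o1
python3 - <<'E'
from h import *
im=vision.get_image("scene")[:,:,::-1]
cv2.imwrite("pics/o2.png",cv2.resize(im[120:300,150:350],None,fx=3.3,fy=3.3))
E
```

```text
[0.4854 0.2284 0.2502] 0.036 [ 0.2 -3.6  6.6] [-0.546  0.145  0.062] J6 -2.298 J1 0.31 head 2.608
proj post [279.90401071 283.99795437]
n 57 px 282 290 297 311 len 0.00885642111781228 cap_turn 1.5473067311595647 moment [-0.53441851  0.08799327  0.05956564] J6 -2.2976331511283785
```

View pics/o1.png

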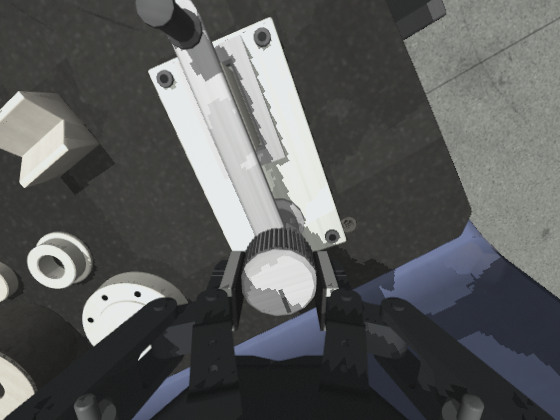

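View pics/o2.png

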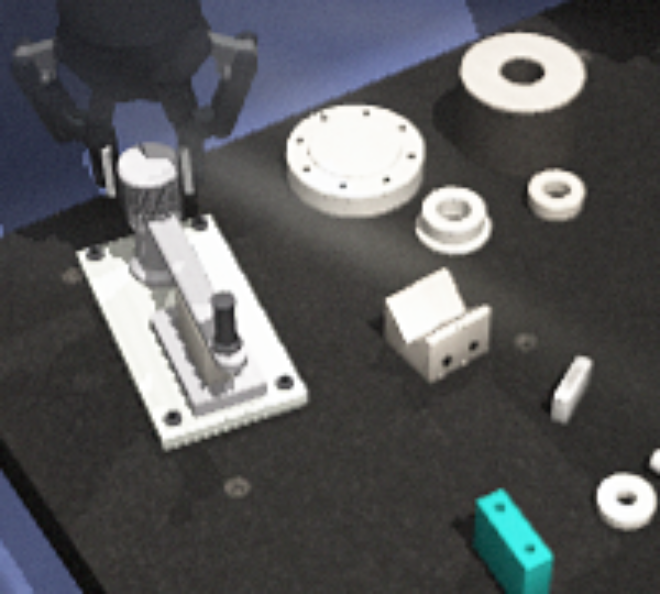

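```bash
python3 -c "
from rig import manip,ticket
s=manip.get_state();print(s['width'],s['qd'].round(4));print(ticket.sign_off())"
```

```text
0.03620105973494004 [ 0.     -0.0008  0.0008  0.0008 -0.0022 -0.0011]
the job is handed in; nothing more can be done
None
```

The job is done and handed in at about 26.7 s; sign-off gave no verdict.

- **Block:** I picked up the white two-bore block and seated it in the pocket, feeling the floor at the expected height with about 3 N. After letting go, the pictures show it standing upright in the pocket.
- **Lever:** I swung it shut by its pin until the stop pushed back with about 10 N. The last views show it lying along the fixture over the block. A rough reading from one earlier wrist picture put the pin about 1° past the fixture's -y direction, which is within measuring error.
- **Cap, screwing down:** I turned it down in two grips until it bottomed out. The moment rose to about 1.2 N m and then the grip began to slip. The scribed line read -0.04 to -0.06 rad, which counts as zero given the yaw error.
- **Cap, final position:** I backed it off by 1.58 rad of tool turn. The line reads 1.55 rad above the stop, though only about 9 mm of the line was picked out in that last picture.
- **Grip at hand-in:** The fingers were still on the cap at a 50 N command and a width of 36 mm. That is a little under the 38 mm nominal, as it was for every grip on the cap.
- **Bystanders:** The V block, gauge block and ring look untouched in the last picture; I judged this by eye, not by measuring.

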